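# Hold the twin-lens bore sensor over the two-bore block

## Task

Take the orange-handled twin-lens sensor out of its black rest, carry it above the angle plate and clamps without it or the arm bumping them, and bring it over the clamped aluminium block that has two bores (not the one with a single bore). Finish while still holding it there, upright and still, hovering about 10 mm above the block with one lens centred over each bore (either way round) and touching nothing. Leave the pendant, ring gauge and height master where they are.

Things in the scene. Friction and masses are not known exactly. Their poses are not given: they have to be found in the camera images.
- sensor: Loose sensor, 350 g, 113 mm tall, upright in its rest. Origin midway between the two lens faces (its lowest points), z up, x along the line of lenses. Upwards: aluminium noses 20 mm wide at x = +-20; white housing 84 (x) x 42 (y) mm, z 15 to 57; neck 50 x 24, z 57 to 67; orange grip 62 (x) x 30 (y), z 67 to 113, to be pinched across y at about z = 92. Same after half a turn.
- rest: Fixed black rest on the table, 110 (x) x 64 (y) x 40 mm. Origin at the centre of its underside, x along its length. The sensor stands in it with its x along the rest's x, lens faces 17 mm above the table; lips 3 to 4 mm clear of the housing reach 23 mm above the lens faces. It lifts straight up out of it.
- work: Fixed aluminium block with TWO bores on the stage. Origin at the centre of its underside, 12 mm above the table; x along its length. Block 130 (x) x 56 (y) x 55 mm. At each end a dark strap clamp 26 mm wide from x = 54 to 114, top 12 mm above the block; at x = +-80 a stud 10 mm wide rises to 33 mm above the block (nut 20 mm wide, to 22 mm).
- bores (a point): Point midway between the two bore mouths, in the top face of the two-bore block (67 mm above the table). The bores are 28 mm in diameter, 45 mm deep, at +-20 mm along its x; z up.
- other_work: Fixed aluminium block clamped in just the same way and of the same sizes as the two-bore block, but with a SINGLE 28 mm bore in the middle: not to be measured. Origin at the centre of its underside.
- angle_plate: Fixed dark steel angle plate on the stage between rest and blocks: upright wall 280 (x) x 12 (y) x 110 mm, top 122 mm above the table; a 12 mm thick foot reaches 44 mm to its +y side, with two ribs there up to 72 mm. Origin at the centre of the wall's underside, 12 mm above the table.
- pendant: Loose grey hand pendant with a black stick, 55 x 130 mm, 36 mm high, flat on the table. Bystander. Origin at the centre of its underside.
- ring_gauge: Loose brass ring gauge, 64 mm outside, 20 mm high, on the stage (top of the stage plate 12 mm above the table). Bystander. Origin at the centre of its underside.
- height_master: Loose dark steel height master, foot 48 mm in diameter, 50 mm high, on the stage. Bystander. Origin at the centre of its underside.
Things that resemble listed ones, but are neither listed nor needed, are in the scene too. Of the things like the sensor, leave any that is green, red or yellow; of the rest the smaller one is meant.

How it is judged (in metres and radians):
On the way:
1. the gripped sensor is raised until its lenses are above the top of the angle plate (z of sensor in the frame of angle_plate above 0.11 m and contact force between the fingers and sensor above 1 N), for 0.1 s.
At the end, for the whole second after the job is handed in: Sensor held in the gripper and still; lens faces 4 to 18 mm above the two-bore block; its centre within 6 mm of the midpoint of the bores; line of lenses within 0.10 rad of the line of bores; tilt under 0.09 rad; sensor, fingers and arm not touching blocks, clamps or angle plate (horizontal distance between sensor and bores below 0.006 m and z of sensor in the frame of bores between 0.004 and 0.018 m and angle between the x axis of sensor and the x axis of bores, either way round below 0.1 rad and angle between sensor's own z axis and vertical below 0.09 rad and linear speed of sensor below 0.015 m/s and angular speed of sensor below 0.1 rad/s and contact force between the fingers and sensor above 1 N and contact force between each of sensor, the fingers, the arm and work below 0.2 N and contact force between each of sensor, the fingers, the arm and other_work below 0.2 N and contact force between each of sensor, the fingers, the arm and angle_plate below 0.2 N); the arm keeps its last pose, push and grip.
It fails at once if the sensor, fingers or arm bump a block, its clamps or the angle plate (over 1 N) (contact force between any of sensor, the fingers, the arm and work above 1 N or contact force between any of sensor, the fingers, the arm and other_work above 1 N or contact force between any of sensor, the fingers, the arm and angle_plate above 1 N).
It fails at once if a bystander is shifted by more than 15 mm (distance of any of pendant, ring_gauge, height_master from where it was at the start of the episode above 0.015 m).
It also fails if it takes over 42 s, if anything falls off the work surface, if the arm or the gripper's body presses on something with over 40 N, if the wrist force passes 120 N, or if a joint passes its speed limit or range.

## Robot

A 7-joint arm with a two-finger parallel gripper is mounted at the origin on the work surface. World frame = base frame: x ahead of the robot, y to its left, z up, the work surface at z = 0. Lengths are in mm, angles in rad, forces in N, time in s.
With the tool pointing down it reaches from about 400 to 875 mm from the base axis. Payload 4.4 kg.
Tool frame: the origin (TCP) lies midway between the tips of the shut fingers; the grasp point (between the pads) lies ctrl.grip_depth behind it (ctrl.grip_depth is the distance from the TCP to the grasp point, in mm); z points along the fingers, y is the line along which they close (so a half turn about z gives the same grasp; the last joint's range is limited). The gripper opens to 85 mm and grips with 20 to 120 N. Pads are 22 mm wide; open, the fingers measure 114 mm over their backs; the gripper's body (76 mm by 85 mm) begins 54 mm behind the grasp point. The pads swing forward as they close: fully open they stand 13 mm farther back than shut.
Start: joints at [1.198, 0.628, 0.038, 1.517, -0.027, 0.996, -0.02], TCP at [196.334, -619.654, 231.313] pointing down, gripper open.
Joint ranges: [-3.06, 3.06], [-0.37, 2.12], [-1.25, 1.32], [0.18, 2.47], [-1.1, 4.24], [0.23, 1.98], [-2.94, 2.94]. Speed limits (rad/s): [2.57, 2.57, 3.14, 3.14, 3.14, 3.14, 3.14].

## Interface

Orientations are given as [roll, pitch, yaw] about the fixed x, y, z axes, in that order (R = Rz(yaw) Ry(pitch) Rx(roll)).
In Python, from cell import ctrl gives the robot as it stands.
- The arm moves only by the tool carry_out, never from a script. Its argument "deltas" is one flat list of numbers, 7 for each row, row after row: the turn, a rotation vector about the tool's x, y, z in degrees, then the shift along the tool's x, y, z in m, then the closure, from -1 (fully open) to 1 (shut). In form: [wx, wy, wz, dx, dy, dz, claw, wx, wy, wz, dx, dy, dz, claw, ...]. A call has 1 to 12 rows; each row shifts and turns the commanded pose from where the row before left it, along the tool's axes as they then stand; what a row does not reach is not made up. A row lasts 1/8 s, in which the tool goes at most 62.5 mm and 10.7 degrees, less where a joint would pass 70% of its speed; a pose out of reach is approached as far as the arm can. A call with a gripper value outside its range is refused whole. The fingers move at their own pace and stop on an object; the grip force is fixed at half the most. Time passes only in rows, so rows that do not move let the fingers close. It gives the time, the measured TCP pose, the force, the opening and the grip force at its end, in the units of the state.
- ctrl.read_state(): the state, without advancing time (a new reading comes with each control period).
- ctrl.get_image(name): name is "scene" or "top"; returns the picture (420x560x3 uint8, red, green, blue); there is no depth.
- ctrl.calibration(name): a dict with "mtx" (3x3 intrinsics, pixels), "R" (3x3) and "t" (3): a world point X has camera coordinates R X + t. Camera axes: x right, y down, z forward; pixel columns grow to the right and rows downward; lengths in mm; the calibration is good to about 2 mm. A picture is of the moment at which its call begins. calibration takes no time and is no camera call.
- ctrl.finish_job(): hands the job in; it is judged then, once.
The state is a dict: "clock": time; "qpos": joint angles; "qd": joint speeds; "tau": joint torques, N m; "eef_pos": TCP position; "tool_rot": TCP orientation; "force": force on the tool from outside, world axes, zero at the start; "torque": the same for the moment, N m; "width": finger opening in mm; "gripper_force": force on a finger pad.
Only numpy, scipy, OpenCV 4.12 (cv2) and the standard library are available. Lean on these libraries where they do the work, as an engineer would, in place of code of your own. Each camera call takes 0.05 s, during which the arm holds its last target. There are 200 camera calls.

## Working session

There is one attempt and no reset: what is moved stays moved. The work goes in short steps, Python scripts to look and compute and a tool call to move; the robot and the scene stay as the last step left them, time stands still between calls to the robot, and variables do not carry over. Pictures are saved under pics/ and viewed, at most 10 in all, crops included, and the job is handed in when it is done.

Besides the shell and the picture viewer there is one more tool, called after ">>>" as name(argument=value, ...), one argument or row to a line, values as JSON. carry_out: Moves the arm, as the interface text tells. Its arguments: {"type":"object","properties":{"deltas":{"type":"array"}},"required":["deltas"]}

```bash
mkdir -p pics; ls; python3 - <<'E'
from cell import ctrl
import cv2
for n in("scene","top"):
    cv2.imwrite(f"pics/{n}0.png",cv2.cvtColor(ctrl.get_image(n),cv2.COLOR_RGB2BGR))
    c=ctrl.calibration(n);print(n,c)
print(ctrl.read_state(),ctrl.grip_depth)
E
```

```text
pics
scene {'mtx': array([[384.50779493,   0.        , 280.94335055],
       [  0.        , 384.50779493, 206.31293732],
       [  0.        ,   0.        ,   1.        ]]), 'R': array([[ 0.29238666,  0.95609039, -0.02003027],
       [ 0.53298495, -0.180314  , -0.82668852],
       [-0.79400068,  0.23103686, -0.5623032 ]]), 't': array([-248.71022743, -187.87138754, 1326.17004937])}
top {'mtx': array([[537.62971449,   0.        , 272.53975499],
       [  0.        , 537.62971449, 216.24937073],
       [  0.        ,   0.        ,   1.        ]]), 'R': array([[ 0.01797535, -0.99978173,  0.01064759],
       [-0.99279958, -0.01910921, -0.11825327],
       [ 0.11843093, -0.00844528, -0.99292638]]), 't': array([  81.97301407,  512.5406428 , 1399.50826907])}
{'clock': 0.1, 'qpos': array([ 1.19818586,  0.62921831,  0.03842528,  1.51824392, -0.02700432,
        0.99626691, -0.02001327]), 'qd': array([-0.00039618, -0.00132911,  0.00018269, -0.00375076,  0.00033761,
        0.00118661,  0.00019589]), 'tau': array([ 4.35614100e-03, -5.64535224e+01,  1.23062287e+00, -1.93974370e+01,
        1.12418452e-02,  5.39225599e-03,  1.68338755e-05]), 'eef_pos': array([ 196.19436539, -619.12558633,  230.51126213]), 'tool_rot': array([-3.13997323e+00, -1.57713774e-06,  3.06811143e-01]), 'force': array([ 5.59293192e-02, -9.64499156e-01, -6.07319121e-04]), 'torque': array([ 0.03603881, -0.01678046,  0.06471118]), 'gripper_force': 0.0, 'width': 85.43669336339013} 18.700000000000003
```

View pics/top0.png

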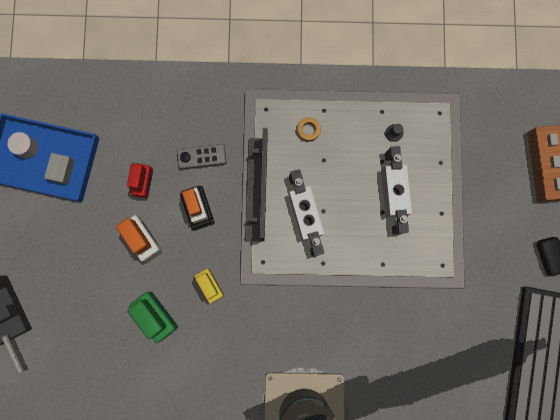

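View pics/scene0.png

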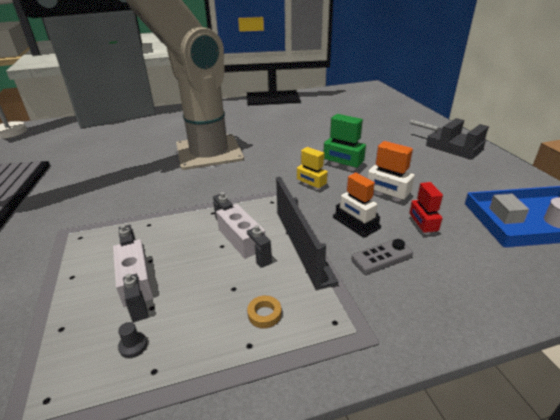

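Candidates for the sensor in the top view are the orange in the black rest (197,206), a larger orange one standing free (137,238), green (151,317), yellow (208,286) and red (140,180). The one in the rest is the smaller of the two orange ones, so it fits the description. For the block, the one at (307,213) has two bores and the one at (398,190) has one. I'll confirm both in one enlarged crop.

```bash
python3 - <<'E'
import cv2,numpy as np
t=cv2.imread("pics/top0.png");s=cv2.imread("pics/scene0.png")
f=lambda im,x,y,w,h:cv2.resize(im[y:y+h,x:x+w],(400,300),interpolation=cv2.INTER_CUBIC)
cv2.imwrite("pics/crop1.png",np.vstack([np.hstack([f(t,165,176,64,48),f(t,263,170,100,75) if 0 else f(t,259,165,120,90)]),np.hstack([f(s,320,165,96,72),f(s,200,185,96,72)])]))
E
```

```text
(no output)
```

View pics/crop1.png

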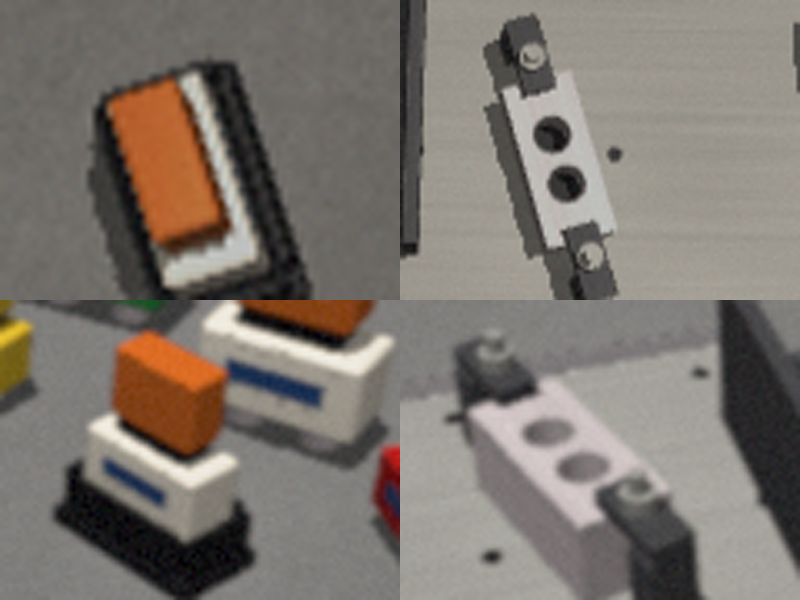

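The crop confirms both. Upper left is the small orange-gripped, white-bodied sensor in its black rest, and upper right is the block with two bores. Next I'll measure them.

```bash
cat > h.py <<'E'
import cv2,numpy as np
from cell import ctrl
def ray(n,px,z):
    c=ctrl.calibration(n);C=-c["R"].T@c["t"]
    d=(c["R"].T@np.linalg.inv(c["mtx"])@np.c_[np.atleast_2d(px),np.ones(len(np.atleast_2d(px)))].T).T
    return C+d*((z-C[2])/d[:,2])[:,None]
def proj(n,X):
    c=ctrl.calibration(n);p=(c["mtx"]@(c["R"]@np.atleast_2d(X).T+c["t"][:,None])).T;return p[:,:2]/p[:,2:]
def rect(n,cnt,z):   # minimum rectangle in the plane z, mm
    r=cv2.minAreaRect(ray(n,cnt.reshape(-1,2).astype(float),z)[:,:2].astype(np.float32))
    b=cv2.boxPoints(r);e=[b[1]-b[0],b[2]-b[1]];L=max(e,key=np.linalg.norm)
    return np.round(r[0],1),np.round(sorted(r[1]),1),round(float(np.arctan(L[1]/L[0])),3)
def up(im,x,y,w,h,k=8): return cv2.resize(im[y:y+h,x:x+w],None,fx=k,fy=k,interpolation=cv2.INTER_CUBIC)
def contours(m,x,y,k=8,amin=500):
    cs,_=cv2.findContours(m.astype(np.uint8),cv2.RETR_EXTERNAL,cv2.CHAIN_APPROX_NONE)
    return [(c.reshape(-1,2)+.5)/k-.5+[x,y] for c in cs if cv2.contourArea(c)>amin]
E
python3 - <<'E'
from h import *
for n,so,bo in(("top",(175,178,45,50),(290,190,36,45)),("scene",(340,165,45,52),(225,205,45,30))):
    im=cv2.imread(f"pics/{n}0.png")
    p=up(im,*so).astype(int);B,G,R=p[...,0],p[...,1],p[...,2]
    org=(R-B>70)
    print(n,"R pct",np.percentile(R[org],[5,25,50,75,95]))
    for th in(0,120,150,175,190,200):
        cs=contours(org&(R>th),so[0],so[1]) 
        for c in cs: 
            if len(c)>300: print(th,rect(n,c,130))
    g=cv2.cvtColor(up(im,*bo),cv2.COLOR_BGR2GRAY)
    for th in(90,110,130,150):
        out=[]
        for c in contours(g<th,bo[0],bo[1],amin=2000):
            w=ray(n,c,67)[:,:2].astype(np.float32);(ce,ax,a)=cv2.fitEllipse(w);out.append((np.round(c.mean(0),1),np.round(ce,1),np.round(ax,1)))
        print(th,out)
E
```

```text
top R pct [115. 174. 185. 187. 189.]
0 (array([532.6, 294.6]), array([30.8, 62.3]), 0.354)
120 (array([532.7, 295.1]), array([29.5, 60.9]), 0.351)
150 (array([532.6, 295.3]), array([27.8, 58.9]), 0.361)
175 (array([533. , 295.3]), array([25. , 56.6]), 0.351)
90 [(array([308.5, 219.7]), array([499.4,  -1.5]), array([26.8, 27.3])), (array([304.2, 204.9]), array([537.8,  10.1]), array([27. , 27.5])), (array([293.5, 216.5]), array([494.8,  34.8]), array([ 16. , 121.8]))]
110 [(array([308.5, 219.7]), array([499.3,  -1.5]), array([28. , 28.5])), (array([304.2, 204.9]), array([537.8,  10.1]), array([28.2, 28.6])), (array([293.5, 216.2]), array([494.3,  34.7]), array([ 17.2, 123.5]))]
130 [(array([308.5, 219.7]), array([499.3,  -1.5]), array([29.3, 29.5])), (array([304.2, 205. ]), array([537.7,  10.1]), array([29.4, 29.6])), (array([293.5, 216. ]), array([493.9,  34.6]), array([ 18.3, 125.4])), (array([297.2, 190.8]), array([573.1,  30.4]), array([11.4, 43.5]))]
150 [(array([308.5, 219.7]), array([499.3,  -1.5]), array([30.6, 30.6])), (array([304.2, 205. ]), array([537.7,  10.2]), array([30.
[... 608 characters left out ...]
)]
130 [(array([255.6, 231.7]), array([569.3,  28.6]), array([26.6, 40.7])), (array([228.7, 230.3]), array([546.6, -26.5]), array([21.1, 51.4])), (array([243.2, 224.7]), array([536.8,   8.1]), array([21.3, 25.4])), (array([234.6, 216.3]), array([498.6,  -3.7]), array([20.6, 25. ])), (array([228.1, 206.7]), array([454.4, -11.2]), array([20.6, 24.6]))]
150 [(array([255.9, 231.6]), array([568.4,  28.9]), array([29.8, 43.2])), (array([228.9, 229.9]), array([545.5, -25.8]), array([22.5, 55.7])), (array([243.3, 224.7]), array([536.9,   8.7]), array([25.8, 27.7])), (array([234.9, 216.3]), array([498.7,  -2.9]), array([25.1, 27.9])), (array([228.2, 206.8]), array([455., -11.]), array([21.6, 25.8]))]
```

```bash
cat >> h.py <<'E'
def to(goal,yaw):  # remaining move in tool axes: turn about tool z (deg), shift (mm) after turn
    s=ctrl.read_state();d=np.array(goal)-s["eef_pos"];y=s["tool_rot"][2]
    dy=(yaw-y+np.pi)%(2*np.pi)-np.pi;c,sn=np.cos(yaw),np.sin(yaw)
    return round(-np.degrees(dy),2),np.round([c*d[0]+sn*d[1],sn*d[0]-c*d[1],-d[2]],1)
E
python3 - <<'E'
from h import *
im=cv2.imread("pics/top0.png").astype(int)
m=(im[...,2]-im[...,0]>70)&(im[...,1]<120);m[:,170:]=0;m[:200]=0
for c in contours(m,0,0,1,50): print("big orange",rect("top",c,150))
print("wall y",ray("top",[[268,130],[266,240]],122))
W=[(380,-380,231),(520,-100,231),(533.1,294.6,231)]
p=np.array([196.2,-619.1,230.5]);c,s=np.cos(.355),np.sin(.355)
for w in W:
    d=np.array(w)-p;print(np.round([c*d[0]+s*d[1],s*d[0]-c*d[1],-d[2]],1));p=np.array(w)
E
```

```text
big orange (array([444.2, 433.6]), array([39.6, 81.1]), 0.626)
wall y [[719.85183539 107.74190974 122.        ]
 [440.49482068 107.3872265  122.        ]]
[ 255.4 -160.3   -0.5]
[ 228.6 -213.9    0. ]
[ 149.4 -365.4   -0. ]
```

>>> carry_out(
  deltas=[0, 0, -2.75, 0, 0, 0, -1, 0, 0, 0, 0.036, -0.023, 0, -1, 0, 0, 0, 0.036, -0.023, 0, -1, 0, 0, 0, 0.036, -0.023, 0, -1, 0, 0, 0, 0.036, -0.023, 0, -1, 0, 0, 0, 0.036, -0.023, 0, -1, 0, 0, 0, 0.036, -0.023, 0, -1, 0, 0, 0, 0.036, -0.023, 0, -1],
)

```text
clock: 1.1
eef_pos: [377.3, -379.8, 231.1]
tool_rot: [-3.141, 0.0, 0.355]
force: [0.9, -0.2, 0.3]
width: 85.6
gripper_force: 0.0
```

>>> carry_out(
  deltas=[0, 0, 0, 0.033, -0.031, 0, -1, 0, 0, 0, 0.033, -0.031, 0, -1, 0, 0, 0, 0.033, -0.031, 0, -1, 0, 0, 0, 0.033, -0.031, 0, -1, 0, 0, 0, 0.033, -0.031, 0, -1, 0, 0, 0, 0.033, -0.031, 0, -1, 0, 0, 0, 0.033, -0.031, 0, -1],
)

```text
clock: 1.98
eef_pos: [518.3, -96.1, 231.1]
tool_rot: [-3.141, 0.0, 0.355]
force: [0.9, 0.1, -0.0]
width: 85.7
gripper_force: 0.0
```

```bash
python3 -c "
from h import *
print(to((533.1,294.6,231),.355),ctrl.read_state()['qpos'])"
```

```text
(np.float64(-0.02), array([ 1.497e+02, -3.612e+02,  1.000e-01])) [ 0.14024688  0.4527301  -0.01476824  1.85880706  0.00887179  0.8305148
 -1.09512979]
```

>>> carry_out(
  deltas=[0, 0, 0, 0.0166, -0.04, 0, -1, 0, 0, 0, 0.0166, -0.04, 0, -1, 0, 0, 0, 0.0166, -0.04, 0, -1, 0, 0, 0, 0.0166, -0.04, 0, -1, 0, 0, 0, 0.0166, -0.04, 0, -1, 0, 0, 0, 0.0166, -0.04, 0, -1, 0, 0, 0, 0.0166, -0.04, 0, -1, 0, 0, 0, 0.0166, -0.04, 0, -1, 0, 0, 0, 0.0166, -0.04, 0, -1, 0, 0, 0, 0, 0, 0, -1],
)

```text
clock: 3.22
eef_pos: [531.5, 297.0, 230.6]
tool_rot: [-3.139, 0.0, 0.361]
force: [0.1, -0.1, -0.1]
width: 85.3
gripper_force: 0.0
```

```bash
python3 -c "
from h import *
print(to((533.1,294.6,87),.355),ctrl.read_state()['qpos'])"
```

```text
(np.float64(0.36), array([  0.7,   2.8, 143.6])) [-0.52909659  0.56796802 -0.03975144  1.63823893  0.02304598  0.93556473
 -1.78581331]
```

>>> carry_out(
  deltas=[0, 0, 0.3, 0.0007, 0.0025, 0.02, -1, 0, 0, 0, 0, 0, 0.02, -1, 0, 0, 0, 0, 0, 0.02, -1, 0, 0, 0, 0, 0, 0.02, -1, 0, 0, 0, 0, 0, 0, -1, 0, 0, 0, 0, 0, 0, -1],
)

```text
clock: 3.98
eef_pos: [535.0, 289.5, 151.9]
tool_rot: [3.141, -0.001, 0.349]
force: [-0.2, 0.3, 0.5]
width: 85.7
gripper_force: 0.0
```

```bash
python3 -c "
from h import *
print(to((533.1,294.6,87),.355))
cv2.imwrite('pics/s1.png',cv2.cvtColor(up(ctrl.get_image('scene'),310,110,140,105,5),cv2.COLOR_RGB2BGR))
print(to((533.1,294.6,87),.355),ctrl.read_state()['force'])"
```

```text
(np.float64(-0.35), array([ 0. , -5.4, 64.9]))
(np.float64(-0.34), array([-0.2, -5.2, 65.2])) [ 0.82518548  0.021479   -0.63563686]
```

View pics/s1.png

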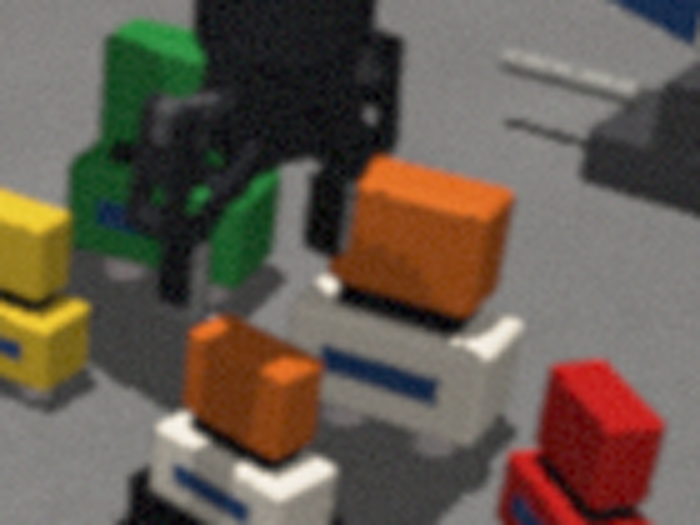

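The fingers are above the sensor in its rest, which sits at about (255,390) in the crop. The hand has settled 5 mm off along tool y, so I'll correct that while descending.

>>> carry_out(
  deltas=[0, 0, -0.35, 0, -0.0053, 0, -1, 0, 0, 0, 0, 0, 0, -1, 0, 0, 0, 0, 0, 0.01, -1, 0, 0, 0, 0, 0, 0.01, -1, 0, 0, 0, 0, 0, 0.01, -1, 0, 0, 0, 0, 0, 0, -1, 0, 0, 0, 0, 0, 0, -1],
)

```text
clock: 4.9
eef_pos: [532.8, 295.0, 121.3]
tool_rot: [3.142, -0.0, 0.356]
force: [-0.2, -0.7, -0.2]
width: 85.8
gripper_force: 0.0
```

```bash
python3 -c "
from h import *
print(to((533.1,294.6,87),.355))"
```

```text
(np.float64(0.03), array([ 0.1,  0.5, 34.3]))
```

>>> carry_out(
  deltas=[0, 0, 0, 0, 0, 0.012, -1, 0, 0, 0, 0, 0, 0.012, -1, 0, 0, 0, 0, 0, 0.01, -1, 0, 0, 0, 0, 0, 0, -1, 0, 0, 0, 0, 0, 0, -1, 0, 0, 0, 0, 0, 0, 0, 0, 0, 0, 0, 0, 0, 0.2],
)

```text
clock: 5.78
eef_pos: [533.0, 295.1, 87.7]
tool_rot: [-3.141, -0.001, 0.356]
force: [0.5, -0.9, -0.1]
width: 51.4
gripper_force: 0.0
```

>>> carry_out(
  deltas=[0, 0, 0, 0, 0, 0, 1, 0, 0, 0, 0, 0, 0, 1, 0, 0, 0, 0, 0, 0, 1, 0, 0, 0, 0, 0, 0, 1, 0, 0, 0, 0, 0, 0, 1, 0, 0, 0, 0, 0, 0, 1],
)

```text
clock: 6.52
eef_pos: [532.8, 295.2, 87.6]
tool_rot: [-3.141, -0.001, 0.356]
force: [-0.2, 0.9, 4.5]
width: 29.4
gripper_force: 60.5
```

Gripped at 29.4 mm with 60 N. Lifting straight up.

>>> carry_out(
  deltas=[0, 0, 0, 0, 0, -0.006, 1, 0, 0, 0, 0, 0, -0.01, 1, 0, 0, 0, 0, 0, -0.015, 1, 0, 0, 0, 0, 0, -0.02, 1, 0, 0, 0, 0, 0, -0.02, 1, 0, 0, 0, 0, 0, -0.02, 1, 0, 0, 0, 0, 0, -0.02, 1, 0, 0, 0, 0, 0, -0.02, 1, 0, 0, 0, 0, 0, -0.015, 1, 0, 0, 0, 0, 0, -0.01, 1, 0, 0, 0, 0, 0, 0, 1, 0, 0, 0, 0, 0, 0, 1],
)

```text
clock: 8.02
eef_pos: [532.2, 294.6, 242.6]
tool_rot: [3.141, 0.001, 0.356]
force: [-0.6, -0.4, -6.1]
width: 29.5
gripper_force: 59.7
```

```bash
python3 -c "
from h import *
print(to((518.2,3.7,241),.294),ctrl.read_state()['qpos'])
im=ctrl.get_image('scene');cv2.imwrite('pics/s2f.png',cv2.cvtColor(im,cv2.COLOR_RGB2BGR))
cv2.imwrite('pics/s2.png',cv2.cvtColor(up(im,310,60,140,105,5),cv2.COLOR_RGB2BGR))"
```

```text
(np.float64(3.53), array([-97.7, 274.4,   1.6])) [-0.52910327  0.5556389  -0.03609305  1.62394299  0.02320112  0.96395857
 -1.78815391]
```

View pics/s2.png

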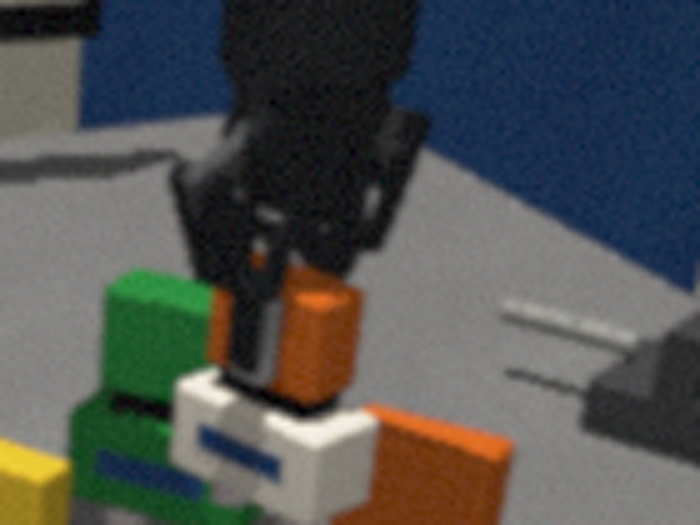

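The sensor is held upright by its orange grip (crop 285,340) and clear of the rest, with the lenses at about z 172 mm, above the 122 mm wall. Carrying it over now.

>>> carry_out(
  deltas=[0, 0, 3.5, -0.004, 0.011, 0, 1, 0, 0, 0, -0.008, 0.022, 0, 1, 0, 0, 0, -0.0097, 0.0273, 0, 1, 0, 0, 0, -0.0097, 0.0273, 0, 1, 0, 0, 0, -0.0097, 0.0273, 0, 1, 0, 0, 0, -0.0097, 0.0273, 0, 1, 0, 0, 0, -0.0097, 0.0273, 0, 1, 0, 0, 0, -0.0097, 0.0273, 0, 1, 0, 0, 0, -0.0097, 0.0273, 0, 1, 0, 0, 0, -0.0097, 0.0273, 0, 1, 0, 0, 0, -0.008, 0.022, 0, 1, 0, 0, 0, 0, 0, 0, 1],
)

```text
clock: 9.57
eef_pos: [518.3, 0.4, 243.4]
tool_rot: [3.14, 0.001, 0.288]
force: [-0.6, 0.1, -4.5]
width: 29.0
gripper_force: 60.1
```

>>> carry_out(
  deltas=[0, 0, 0, 0, 0, 0, 1, 0, 0, 0, 0, 0, 0, 1, 0, 0, 0, 0, 0, 0, 1],
)

```text
clock: 9.95
eef_pos: [519.3, 5.6, 243.3]
tool_rot: [-3.141, 0.0, 0.296]
force: [-0.3, -0.3, -3.5]
width: 29.3
gripper_force: 60.1
```

```bash
python3 -c "
from h import *
print(to((518.2,3.7,147.6),.294))
for n in('scene','top'):
  im=ctrl.get_image(n);cv2.imwrite(f'pics/{n}3.png',cv2.cvtColor(im,cv2.COLOR_RGB2BGR))
  if n=='scene':cv2.imwrite('pics/s3.png',cv2.cvtColor(up(im,170,120,160,120,5),cv2.COLOR_RGB2BGR))
print(to((518.2,3.7,147.6),.294))"
```

```text
(np.float64(0.1), array([-1.6,  1.5, 95.7]))
(np.float64(0.09), array([-1.6,  1.3, 95.7]))
```

View pics/s3.png

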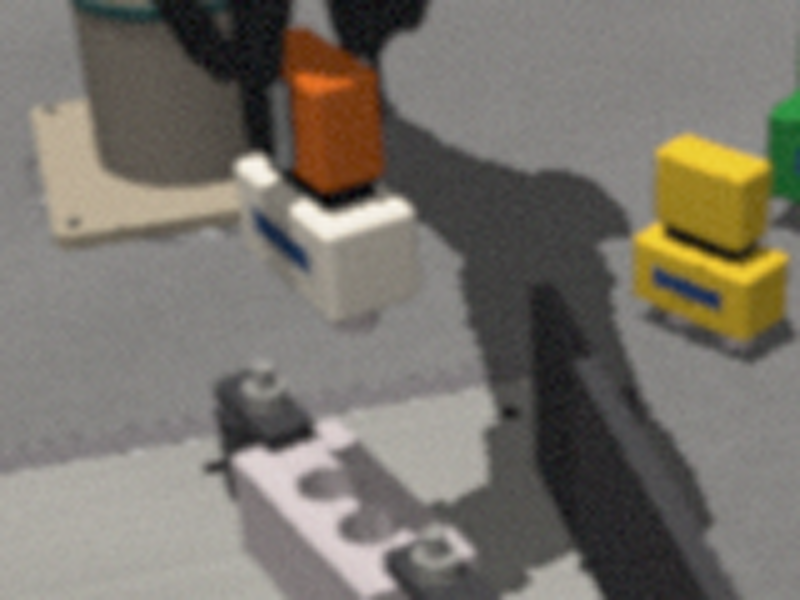

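The sensor is in the grip over the block, with the bores at crop (322,482) and (368,522), and nothing is touching. I'll go down 60 mm and check the alignment numerically against the calibration.

>>> carry_out(
  deltas=[0, 0, 0, -0.0015, 0.0013, 0.01, 1, 0, 0, 0, 0, 0, 0.015, 1, 0, 0, 0, 0, 0, 0.015, 1, 0, 0, 0, 0, 0, 0.015, 1, 0, 0, 0, 0, 0, 0.01, 1, 0, 0, 0, 0, 0, 0.005, 1, 0, 0, 0, 0, 0, 0, 1, 0, 0, 0, 0, 0, 0, 1, 0, 0, 0, 0, 0, 0, 1],
)

```text
clock: 11.18
eef_pos: [518.7, 3.3, 173.8]
tool_rot: [3.141, -0.001, 0.294]
force: [-0.5, -1.0, -4.7]
width: 29.5
gripper_force: 60.1
```

```bash
python3 - <<'E'
from h import *
print(to((518.2,3.7,147.6),.294))
im=cv2.cvtColor(ctrl.get_image('scene'),cv2.COLOR_RGB2BGR)
p=ctrl.read_state()['eef_pos'];y=ctrl.read_state()['tool_rot'][2];zl=p[2]-70.6
Rz=np.array([[np.cos(y),-np.sin(y),0],[np.sin(y),np.cos(y),0],[0,0,1]])
def box(o,x,yy,z0,z1): return [np.array(o)+Rz@[a*x,b*yy,z] for z in(z0,z1) for a,b in((-1,-1),(1,-1),(1,1),(-1,1))]
o=[p[0],p[1],zl]
x0,y0,k=180,140,6
v=up(im,x0,y0,130,100,k)
for q in (box(o,42,21,15,57),box(o,31,15,67,113)):
    for u in proj('scene',np.array(q)): cv2.circle(v,tuple(int(i) for i in (u-[x0,y0]+.5)*k),3,(0,255,0),1)
for s in(-20,20):
    for r,z in((10,0),): 
        t=np.linspace(0,6.283,40);C=np.array([np.array(o)+Rz@[s+r*np.cos(a),r*np.sin(a),z] for a in t])
        cv2.polylines(v,[((proj('scene',C)-[x0,y0]+.5)*k).astype(int)],True,(255,0,255),1)
        C=np.array([[518.2,3.7,67]+np.array([[np.cos(.294),-np.sin(.294),0],[np.sin(.294),np.cos(.294),0],[0,0,1]])@[s+14*np.cos(a),14*np.sin(a),0] for a in t])
        cv2.polylines(v,[((proj('scene',C)-[x0,y0]+.5)*k).astype(int)],True,(0,0,255),1)
cv2.imwrite('pics/s4.png',v)
E
```

```text
(np.float64(0.03), array([-0.3, -0.5, 26.2]))
```

View pics/s4.png

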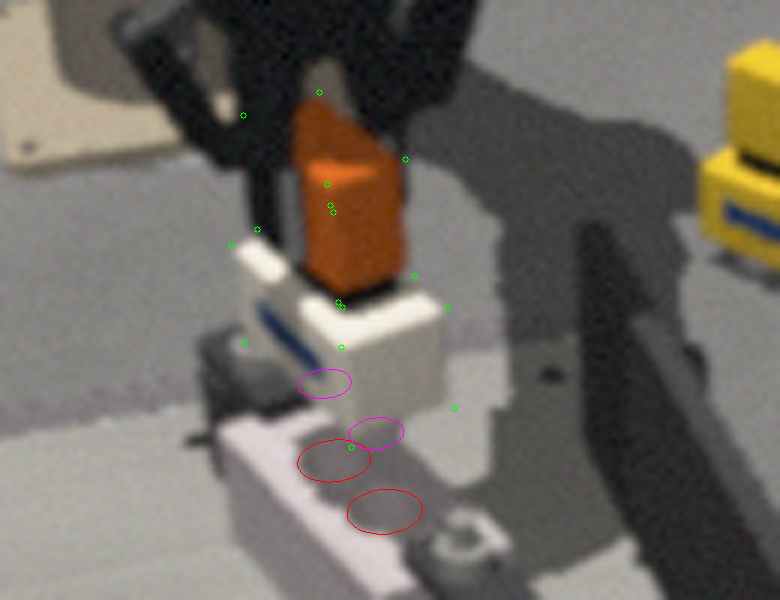

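The bore circles land on the bores. The predicted sensor outline sits about 8 crop px (roughly 3 mm) off the real one. I'll compare outlines at rest and now to separate camera bias from a shift in the grip.

```bash
cat >> h.py <<'E'
def corners(o,y):
    Rz=np.array([[np.cos(y),-np.sin(y),0],[np.sin(y),np.cos(y),0],[0,0,1]])
    return np.array([np.array(o)+Rz@[a*X,b*Y,z] for X,Y,zz in((42,21,(15,57)),(31,15,(67,113))) for z in zz for a,b in((-1,-1),(1,-1),(1,1),(-1,1))])
E
python3 - <<'E'
from h import *
cur=cv2.cvtColor(ctrl.get_image('scene'),cv2.COLOR_RGB2BGR);cv2.imwrite('pics/scene5.png',cur)
s=ctrl.read_state();p=s['eef_pos'];vs=[]
for im,o,y in((cv2.imread('pics/scene0.png'),(533.1,294.6,17),.355),(cur,(p[0],p[1],p[2]-70.6),s['tool_rot'][2])):
    u=proj('scene',corners(o,y));x0,y0=(u.mean(0)-[25,33]).astype(int);k=8
    v=up(im,x0,y0,50,66,k)
    for i,w in enumerate(u):
        c=tuple(int(t) for t in (w-[x0,y0]+.5)*k);cv2.line(v,(c[0]-3,c[1]),(c[0]+3,c[1]),(0,255,0));cv2.line(v,(c[0],c[1]-3),(c[0],c[1]+3),(0,255,0))
    print(x0,y0,np.round(u,1).tolist());vs.append(v)
cv2.imwrite('pics/s5.png',np.hstack(vs))
E
```

```text
333 163 [[338.8, 208.6], [363.7, 224.2], [375.6, 217.7], [350.5, 202.8], [339.9, 194.6], [365.6, 209.7], [377.7, 203.3], [351.9, 188.9], [345.1, 192.1], [364.2, 203.1], [372.9, 198.7], [353.8, 188.1], [346.6, 175.7], [366.3, 186.2], [375.2, 181.9], [355.4, 171.8]]
210 150 [[220.2, 196.5], [238.1, 214.1], [255.2, 207.5], [236.6, 190.8], [218.1, 180.5], [236.4, 197.4], [254.1, 191.0], [235.0, 174.9], [222.4, 177.8], [236.0, 190.0], [248.6, 185.6], [234.6, 173.8], [220.1, 158.8], [234.0, 170.3], [247.1, 166.1], [232.7, 154.9]]
```

View pics/s5.png

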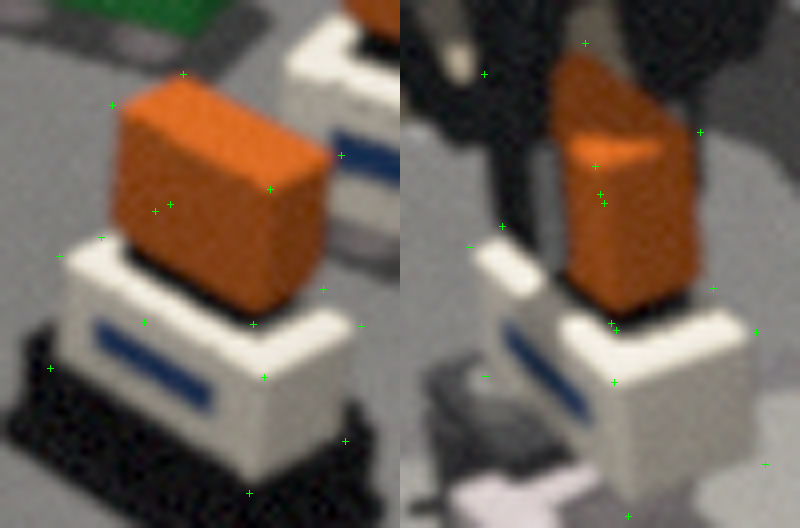

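The outlines match about equally well in both panels. The left panel is at rest and the right is now; the gaps come from rounded edges, and the net shift is under 0.5 px (about 1 mm). So the sensor hasn't moved in the grip, and I'll go down the last 26 mm gently.

>>> carry_out(
  deltas=[0, 0, 0, -0.0003, -0.0004, 0.005, 1, 0, 0, 0, 0, 0, 0.006, 1, 0, 0, 0, 0, 0, 0.006, 1, 0, 0, 0, 0, 0, 0.005, 1, 0, 0, 0, 0, 0, 0.003, 1, 0, 0, 0, 0, 0, 0.001, 1, 0, 0, 0, 0, 0, 0, 1, 0, 0, 0, 0, 0, 0, 1, 0, 0, 0, 0, 0, 0, 1, 0, 0, 0, 0, 0, 0, 1],
)

```text
clock: 12.52
eef_pos: [518.0, 3.6, 147.4]
tool_rot: [3.142, -0.0, 0.295]
force: [0.2, 0.5, -4.8]
width: 29.3
gripper_force: 60.1
```

```bash
python3 - <<'E'
from h import *
im=cv2.cvtColor(ctrl.get_image('scene'),cv2.COLOR_RGB2BGR)
s=ctrl.read_state();print(to((518.2,3.7,147.6),.294),s['force'],np.abs(s['qd']).max())
cv2.imwrite('pics/s6.png',np.hstack([up(im,200,165,66,75,6),up(cv2.imread('pics/scene0.png'),200,165,66,75,6)]))
E
```

```text
(np.float64(0.03), array([ 0.2, -0. , -0.2])) [ 0.44590736  0.23622389 -4.75651757] 0.0016256136713188364
```

View pics/s6.png

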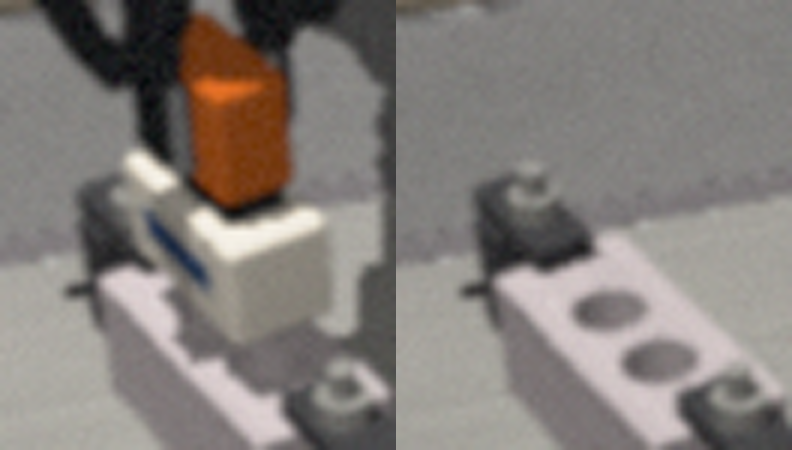

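The sensor hovers upright over the bores: its near corner is at crop (235,345), and the bores are at (215,310) and (263,360) in the same frame. It is clear of the studs. The force reading of −4.8 N is only its weight, so nothing is touching. Handing in.

```bash
python3 -c "
from cell import ctrl
print(ctrl.finish_job())"
```

```text
the job is handed in; nothing more can be done
None
```

I handed the job in with the sensor held upright and still, about 10 mm above the two-bore block and centred over the bores to within an estimated 1–2 mm; no contact showed in the force readings, and no verdict came back.

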